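Pin the trailer drawbar into its hitch bracket

ROBOT

A 6-joint arm with a two-finger parallel gripper is mounted at the origin on the work surface. World frame = base frame: x ahead of the robot, y to its left, z up, the work surface at z = 0. Lengths are in m, angles in rad, forces in N, time in s.
With the tool pointing down it reaches from about 0.25 to 0.725 m from the base axis. Payload 4 kg.
Tool frame: the origin (TCP) lies midway between the tips of the shut fingers; the grasp point (between the pads) lies 19 mm behind it; x points along the fingers, y is the direction in which the jaws open and shut, and the axes are right-handed (so a half turn about x gives the same grasp; the last joint's range is limited). The gripper opens to 85 mm and grips with 20 to 120 N. Pads are 22 mm wide; open, the fingers measure 114 mm over their backs; the gripper's body (76 mm by 85 mm) begins 54 mm behind the grasp point. The pads swing forward as they close: fully open they stand 13 mm farther back than shut.
Start: joints at [-1.216, 0.241, 0.005, 1.335, 0, 1.571], TCP at [0.174, -0.469, 0.231] pointing down, gripper open.
Joint ranges: [-2.72, 2.72], [-1.05, 1.87], [-1.09, 1.28], [-1.99, 2.15], [-1.42, 1.44], [-3.14, 3.14]. Speed limits (rad/s): [2.79, 2.79, 3.14, 3.14, 3.14, 3.14].

INTERFACE

Orientations are given as a rotation vector (axis times angle).
In Python, from rig import env, viewer, sign_off gives the robot as it stands.
- The arm moves only by the shell command python3 -m crank 'ROWS' [FORCE]. ROWS is JSON, a list of rows, each a list of 5 numbers: the shift along the tool's x, y, z in cm, then the turn about the tool's x in degrees, then the opening, from -1 (shut) to 1 (fully open). In form: [[tx, ty, tz, yaw, claw], ...]. A call has 1 to 10 rows; each row is the pose to reach, as a shift and turn from the pose commanded when the call began, along the tool's axes at that moment; what a row does not reach only later rows make up. A row lasts 1/10 s, in which the tool goes at most 50 mm and 8.59 degrees, less where a joint would pass 70% of its speed; a pose out of reach is approached as far as the arm can. A call with a gripper value outside its range is refused whole. The fingers move at their own pace and stop on an object; FORCE is the grip in N (left out, the last holds). Time passes only in rows, so rows that repeat a pose let the fingers close. It gives the time, the measured TCP pose, the force and the opening at its end, in the units of the state.
- env.sense(): the state, without advancing time (a new reading comes with each control period).
- viewer.camera(name): name is "scene" or "side" or "wrist"; returns a dict with "img" (420x560x3 uint8, blue, green, red), "camera_matrix" (3x3 intrinsics, pixels), "world_from_camera" (4x4, takes a point from camera to world coordinates). Camera axes: x right, y up, looking along -z (the intrinsics and any distortion apply to the point x, -y, -z); pixel columns grow to the right and rows downward; lengths in m; the calibration is good to about 2 mm. The wrist camera is an equidistant fisheye: a pixel r from the principal point sees the ray r / f radians off the axis. A picture is of the moment at which its call begins. There is no depth.
- sign_off(): hands the job in, once; it reports no verdict.
The state is a dict: "time_s": time; "q": joint angles; "joint_vel": joint speeds; "joint_torque": joint torques, N m; "tcp_pos": TCP position; "tool_rot": TCP orientation; "wrist_force": force on the tool from outside, world axes, zero at the start; "wrist_torque": the same for the moment, N m; "gripper_width": opening from 0.0 (shut) to 1.0 (fully open).
Only numpy, scipy, OpenCV 4.12 (cv2) and the standard library are available. Lean on these libraries where they do the work, as an engineer would, in place of code of your own. Each camera call takes 0.05 s, during which the arm holds its last target.

TASK

Couple the trailer drawbar to the hitch bracket: take the big hitch pin out of the wooden rack and put it down through the bracket and the eye of the drawbar until its collar sits fully home on the bracket, then let go. Leave the small spare pin in the rack.

Things in the scene. Friction and masses are not known exactly. Their poses are not given: they have to be found in the camera images.
- hitch_pin: Big hitch pin, loose, about 0.2 kg, upright in either hole of a wooden rack. Steel shank 16 mm thick, 60 mm long, last 12 mm tapering to a 6 mm point; steel collar 46 mm wide, 6 mm thick, rests on the rack; above it a round black grip knob 28 mm wide, 42 mm high. Origin: on the axis at the collar's underside (point 60 mm below, knob 6 to 48 mm above). z up along the pin.
- spare_pin: Small spare pin, loose, upright in the rack's other hole, to stay there: shank 10 x 30 mm long, collar 30 mm wide, 6 mm thick, black knob 16 mm wide, 26 mm high. Origin on its axis at the collar's underside, z up. The rack is a fixed bridge-shaped wooden block 64 x 190 mm, its top 80 mm above the board, with two 20 mm holes 100 mm apart.
- bracket_hole (a point): Centre of the 32 mm hole in the upper plate of the fixed pale steel bracket, on the plate's upper face, 73 mm above the board; z up. Upper and lower plates are 8 mm thick, 70 mm wide, 22 mm apart. The lower plate's underside is 35 mm above the board, so the pin's point hangs free when home. The upright back wall, on its -x side, ends level with the upper plate.
- drawbar: Fixed dark steel trailer drawbar. Its eye, 46 mm wide and 16 mm thick with a 32 mm hole, already lies between the bracket's plates with all holes in line; the 30 mm wide bar runs off 220 mm along its +x axis, its tail on a wooden offcut, all below the upper plate. Origin: on the eye's axis at board height, z up.
There are look-alikes about, which are no part of the job. What is shaped like the hitch_pin but blue or purple is not meant.

How it is judged:
On the way:
1. the hitch pin is lifted out of the rack (height (world z) of hitch_pin above 0.125 m), for 0.1 s.
At the end, for the whole second after the job is handed in: The hitch pin stands upright (within 10 degrees) and at rest through bracket and drawbar eye, its axis within 12 mm of the hole's centre and its collar within 8 mm of the upper plate's face (horizontal distance between hitch_pin and bracket_hole below 0.012 m and z of hitch_pin in the frame of bracket_hole between -0.008 and 0.008 m and angle between hitch_pin's own z axis and vertical below 0.175 rad and linear speed of hitch_pin below 0.03 m/s); the robot touches nothing.
It fails at once if the small spare pin is taken from or knocked out of its place in the rack (moved more than 25 mm) (distance of spare_pin from where it was at the start of the episode above 0.025 m).
It also fails if it takes over 43 s, if anything falls off the work surface, if the arm or the gripper's body presses on something with over 40 N, if the wrist force passes 120 N, or if a joint passes its speed limit or range.

## Working session

There is one attempt and no reset: what is moved stays moved. The work goes in short steps, Python scripts to look and compute and a shell command to move; the robot and the scene stay as the last step left them, time stands still between calls to the robot, and variables do not carry over. Pictures are saved under pics/ and viewed, and the job is handed in when it is done.

```bash
ls; mkdir -p pics; python3 - <<'E'
from rig import env, viewer
import cv2, json, numpy as np
s=env.sense(); print({k:np.round(v,3).tolist() for k,v in s.items()})
d={}
for n in ["scene","side","wrist"]:
    c=viewer.camera(n); cv2.imwrite(f"pics/{n}0.png",c["img"])
    d[n]={k:np.array(c[k]).tolist() for k in c if k!="img"}
    print(n,list(c),np.round(c["camera_matrix"],1).tolist(),np.round(c["world_from_camera"],3).tolist())
json.dump(d,open("cal0.json","w"))
E
```

```text
pics
{'time_s': 0.0, 'q': [-1.216, 0.241, 0.004, 1.335, -0.0, 1.571], 'joint_vel': [0.001, -0.0, -0.0, -0.001, 0.0, 0.001], 'joint_torque': [0.001, -37.232, 25.241, 0.017, 0.0, -0.0], 'tcp_pos': [0.173, -0.468, 0.23], 'tool_rot': [2.029, 0.366, -2.03], 'wrist_force': [0.572, 0.254, -0.275], 'wrist_torque': [0.0, 0.054, 0.014], 'gripper_width': 1.004}
scene ['img', 'camera_matrix', 'world_from_camera'] [[393.2, 0.0, 282.3], [0.0, 393.2, 210.3], [0.0, 0.0, 1.0]] [[-0.744, -0.452, 0.491, 0.876], [0.668, -0.525, 0.528, 0.406], [0.019, 0.721, 0.693, 0.539], [0.0, 0.0, 0.0, 1.0]]
side ['img', 'camera_matrix', 'world_from_camera'] [[406.1, 0.0, 274.5], [0.0, 406.1, 208.0], [0.0, 0.0, 1.0]] [[-0.711, 0.486, -0.509, 0.115], [-0.704, -0.48, 0.524, 0.474], [0.01, 0.731, 0.683, 0.633], [0.0, 0.0, 0.0, 1.0]]
wrist ['img', 'camera_matrix', 'world_from_camera'] [[325.2, 0.0, 279.5], [0.0, 325.2, 215.9], [0.0, 0.0, 1.0]] [[0.347, 0.9, 0.263, 0.241], [-0.938, 0.334, 0.095, -0.443], [-0.002, -0.279, 0.96, 0.372], [0.0, 0.0, 0.0, 1.0]]
```

View pics/scene0.png

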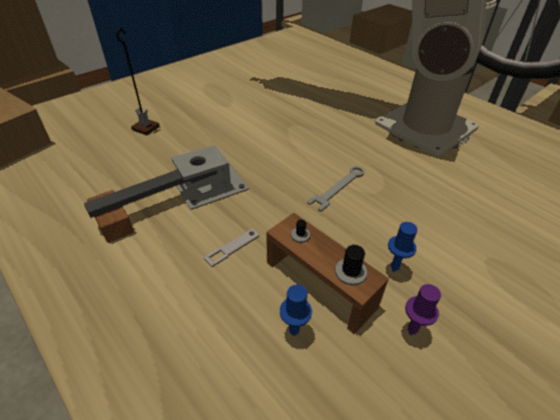

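View pics/side0.png

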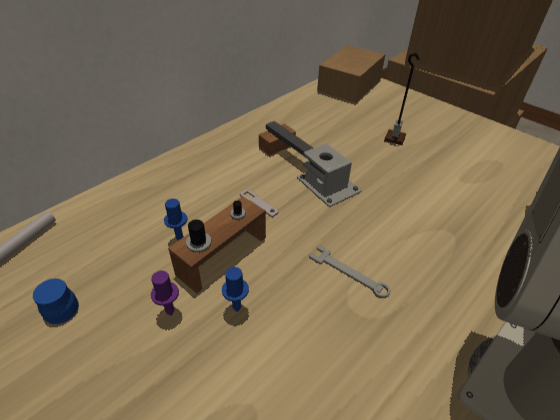

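View pics/wrist0.png

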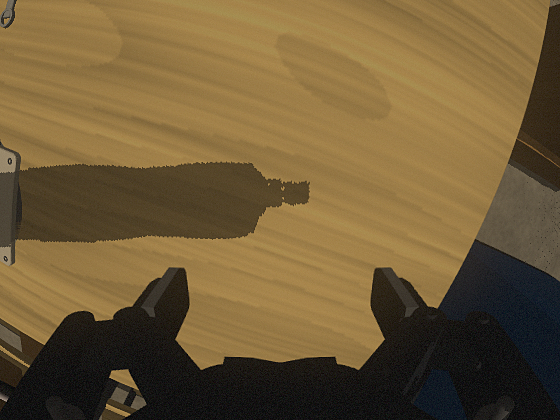

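Scene: big black pin near (353,262), spare near (300,230), bracket hole near (199,160). In side they are at (197,235), (237,209) and (327,156). I'll enlarge these for exact pixels.

```bash
python3 - <<'E'
import cv2, numpy as np
a=cv2.imread("pics/scene0.png");b=cv2.imread("pics/side0.png")
def crop(im,x,y,w,h,k):
    o=cv2.resize(im[y:y+h,x:x+w],None,fx=k,fy=k,interpolation=cv2.INTER_CUBIC)
    for i in range(0,w,10): cv2.putText(o,str(x+i),(i*k,8),0,.3,(0,255,255),1); cv2.line(o,(i*k,10),(i*k,14),(0,255,255),1)
    for j in range(0,h,10): cv2.putText(o,str(y+j),(0,j*k+4),0,.3,(0,255,255),1)
    return o
cv2.imwrite("pics/a1.png",np.hstack([crop(a,270,210,80+40,100,3),crop(a,165,130,100,100,3)])) 
cv2.imwrite("pics/a1.png",np.hstack([crop(a,325,235,65,60,6),crop(a,170,135,65,60,6)]))
cv2.imwrite("pics/b1.png",np.hstack([crop(b,170,210,65,60,6),crop(b,295,135,65,60,6)]))
E
```

```text
(no output)
```

View pics/a1.png

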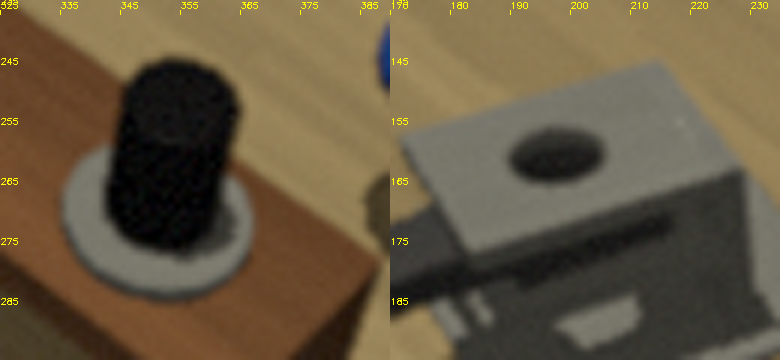

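View pics/b1.png

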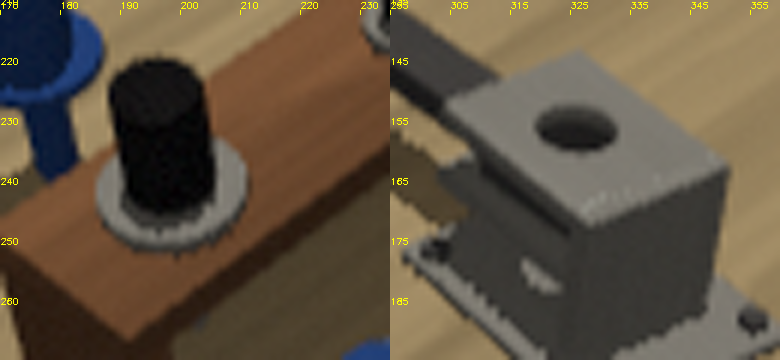

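```bash
cat > h.py <<'E'
import json,numpy as np
from scipy.optimize import least_squares
from scipy.spatial.transform import Rotation as R
C=json.load(open("cal0.json"))
def ray(n,u,v):
    K=np.array(C[n]["camera_matrix"]);T=np.array(C[n]["world_from_camera"])
    d=np.array([(u-K[0,2])/K[0,0],-(v-K[1,2])/K[1,1],-1]);d=T[:3,:3]@d
    return T[:3,3],d/np.linalg.norm(d)
def atz(n,u,v,z):
    o,d=ray(n,u,v);return o+d*(z-o[2])/d[2]
def tri(p,q):
    A=[];b=[]
    for n,(u,v) in (("scene",p),("side",q)):
        o,d=ray(n,u,v);P=np.eye(3)-np.outer(d,d);A.append(P);b.append(P@o)
    return np.linalg.lstsq(np.vstack(A),np.hstack(b),rcond=None)[0]
E
python3 - <<'E'
from h import *
from rig import env
np.set_printoptions(precision=4,suppress=True)
for nm,p,q,z in [("knobtop",(355.2,251.6),(196.2,225.2),.128),("collar",(351.2,272),(198.7,242.2),.086),("hole",(197.7,161),(326,156.4),.073),("sparetop",(301,223),(237,203.5),.112),
  ("blueA",(408,229),(234,273),.108),("purple",(429,293),(161,278),.108),("blueB",(298,292),(173,206),.108)]:
    print(nm,tri(p,q),atz("scene",*p,z)[:2],atz("side",*q,z)[:2])
print(R.from_rotvec(env.sense()["tool_rot"]).as_matrix())
E
```

```text
knobtop [0.559  0.214  0.1238] [0.5629 0.218 ] [0.5559 0.2141]
collar [0.5595 0.215  0.0796] [0.5647 0.2201] [0.555  0.2155]
hole [ 0.574  -0.1693  0.0689] [ 0.5775 -0.1613] [ 0.5719 -0.1675]
sparetop [0.5655 0.1141 0.107 ] [0.5698 0.1193] [0.5619 0.1157]
blueA [0.4463 0.2275 0.1032] [0.4522 0.2325] [0.4439 0.2266]
purple [0.5229 0.3156 0.1016] [0.5286 0.319 ] [0.5182 0.3155]
blueB [0.6529 0.2005 0.1002] [0.657  0.2048] [0.6452 0.2038]
[[-0.0006  0.3474 -0.9377]
 [ 0.0015 -0.9377 -0.3474]
 [-1.     -0.0016  0.    ]]
```

```bash
python3 - <<'E'
from h import *
np.set_printoptions(precision=3,suppress=True)
print(tri((146,127),(396,137)),tri((122,33),(413,57)))
E
python3 -m crank '[[0,-12,-15,-18,1],[0,-25,-30,-36,1],[0,-38,-45,-55,1],[0,-45,-54,-73,1],[0,-45,-54,-73,1],[0,-45,-54,-73,1],[0,-45,-54,-73,1],[0,-45,-54,-73,1],[0,-45,-54,-73,1],[0,-45,-54,-73,1]]'
```

```text
[ 0.55  -0.458  0.   ] [ 0.553 -0.449  0.232]
time_s: 1.15
tcp_pos: [0.4233, -0.0333, 0.2313]
tool_rot: [1.165, 1.236, -1.165]
wrist_force: [1.4, -1.4, -0.5]
gripper_width: 1.002
```

```bash
cat > go.py <<'E'
import sys
from h import *
from rig import env
s=env.sense();M=R.from_rotvec(s["tool_rot"]).as_matrix();t=np.array([float(a) for a in sys.argv[1:4]])
yaw=np.degrees(np.arctan2(M[1,1],M[0,1]))
print("t",s["time_s"],"tcp",np.round(s["tcp_pos"],4),"shift cm",np.round(M.T@(t-s["tcp_pos"])*100,2),"yang",round(yaw,2),"F",np.round(s["wrist_force"],1),"w",s["gripper_width"],"xaxis",np.round(M[:,0],4))
E
python3 go.py 0.5595 0.16 0.24
```

```text
t 1.15 tcp [ 0.4233 -0.0333  0.2313] shift cm [ -0.87  14.75 -18.49] yang 3.41 F [ 1.4 -1.4 -0.5] w 1.0017301595077481 xaxis [ 2.e-04 -3.e-04 -1.e+00]
```

```bash
python3 -m crank '[[-0.9,8,-10,0,1],[-0.9,13,-18,0,1],[-0.9,15,-24,0,1],[-0.9,15,-24,0,1],[-0.9,15,-24,0,1],[-0.9,15,-24,0,1],[-0.9,15,-24,0,1]]'; python3 go.py 0.5595 0.216 0.24;  python3 - <<'E'
from rig import env, viewer
import cv2,json,numpy as np
c=viewer.camera("wrist"); cv2.imwrite("pics/w1.png",c["img"])
json.dump({k:np.array(c[k]).tolist() for k in c if k!="img"},open("w1.json","w"))
E
```

```text
time_s: 1.85
tcp_pos: [0.5595, 0.2171, 0.2385]
tool_rot: [1.163, 1.24, -1.163]
wrist_force: [-0.8, -1.5, -0.7]
gripper_width: 1.0
t 1.85 tcp [0.5595 0.2171 0.2385] shift cm [-0.15 -0.01  0.11] yang 3.62 F [-0.8 -1.5 -0.7] w 0.9998534129037416 xaxis [-1.e-03  6.e-04 -1.e+00]
```

View pics/w1.png

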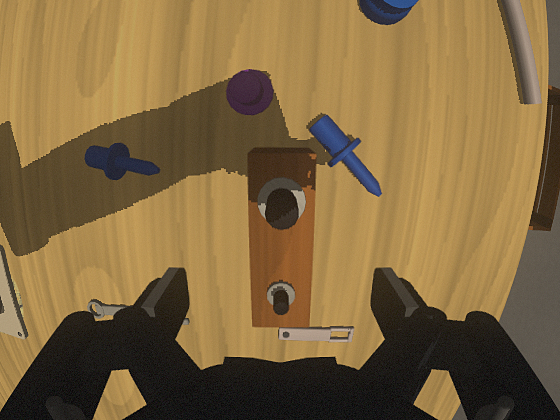

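```bash
cat >> h.py <<'E'
def wray(f,u,v):
    c=json.load(open(f));K=np.array(c["camera_matrix"]);T=np.array(c["world_from_camera"])
    a=np.array([u-K[0,2],v-K[1,2]])/K[0,0];r=np.hypot(*a)+1e-12
    d=np.array([np.sin(r)*a[0]/r,-np.sin(r)*a[1]/r,-np.cos(r)]);return T[:3,3],T[:3,:3]@d
def wz(f,u,v,z):
    o,d=wray(f,u,v);return (o+d*(z-o[2])/d[2])[:2]
def wpix(f,P):
    c=json.load(open(f));K=np.array(c["camera_matrix"]);T=np.array(c["world_from_camera"])
    p=T[:3,:3].T@(np.array(P)-T[:3,3]);x,y,z=p[0],-p[1],-p[2];r=np.arctan2(np.hypot(x,y),z);h=np.hypot(x,y)
    return np.array([K[0,2]+K[0,0]*r*x/h,K[1,2]+K[0,0]*r*y/h])
E
python3 - <<'E'
from h import *
import cv2
im=cv2.imread("pics/w1.png")[150:320,220:340];cv2.imwrite("pics/w1c.png",cv2.resize(im,None,fx=4,fy=4,interpolation=cv2.INTER_CUBIC)[:600])
np.set_printoptions(precision=4,suppress=True)
print(np.array(json.load(open("w1.json"))["world_from_camera"]))
for P in [(.5595,.216,.128),(.5595,.216,.086),(.5655,.114,.112),(.5595,.2171,.2385)]: print(P,wpix("w1.json",P))
print([wz("w1.json",u,v,0.080) for u,v in [(249,327),(308,327),(315,149),(248,149)]])
E
```

```text
[[ 0.998  -0.06   -0.0175  0.5561]
 [ 0.0625  0.9585  0.2783  0.2887]
 [ 0.0001 -0.2788  0.9603  0.3802]
 [ 0.      0.      0.      1.    ]]
(0.5595, 0.216, 0.128) [278.0234 215.379 ]
(0.5595, 0.216, 0.086) [278.2145 202.8822]
(0.5655, 0.114, 0.112) [277.8718 311.9798]
(0.5595, 0.2171, 0.2385) [277.2187 276.3059]
[array([0.5356, 0.0703]), array([0.6015, 0.0745]), array([0.5903, 0.2679]), array([0.5286, 0.264 ])]
```

View pics/w1c.png

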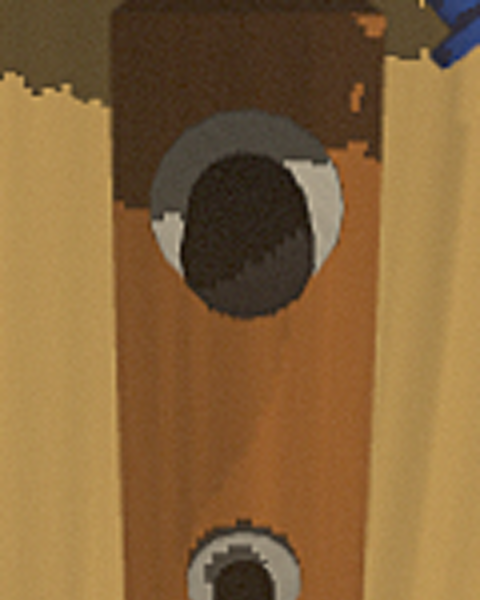

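The wrist view shows the big pin's knob at (282,213), its collar at (282,201), and the spare at (281,297). The jaws are square to the rack. The blue look-alikes lie flat, clear of the fingers. The wrist view puts the pin about 1.5–3 mm further in +x than the two fixed cameras do, so I use about (0.561, 0.217).

```bash
python3 -m crank '[[4,0.15,0,0,1],[8,0.15,0,0,1],[11,0.15,0,0,1],[13,0.15,0,0,1],[14.4,0.15,0,0,1],[14.4,0.15,0,0,1],[14.4,0.15,0,0,1]]'; python3 go.py 0.561 0.217 0.094;  python3 - <<'E'
from rig import env, viewer
import cv2,json,numpy as np
for n in ["wrist","side"]:
    c=viewer.camera(n); cv2.imwrite(f"pics/{n}2.png",c["img"])
    json.dump({k:np.array(c[k]).tolist() for k in c if k!="img"},open(n+"2.json","w"))
a=cv2.imread("pics/wrist2.png")[130:400,150:420];b=cv2.resize(cv2.imread("pics/side2.png")[170:290,130:250],(540,540))
cv2.imwrite("pics/c2.png",np.hstack([a,b[:270*2:2,::2]]))
E
```

```text
time_s: 2.6
tcp_pos: [0.5598, 0.212, 0.0967]
tool_rot: [1.167, 1.236, -1.168]
wrist_force: [0.6, 0.2, 0.1]
gripper_width: 1.0
t 2.6 tcp [0.5598 0.212  0.0967] shift cm [ 0.27  0.14 -0.49] yang 3.26 F [0.6 0.2 0.1] w 0.9996238453015445 xaxis [-5.e-04 -4.e-04 -1.e+00]
```

View pics/c2.png

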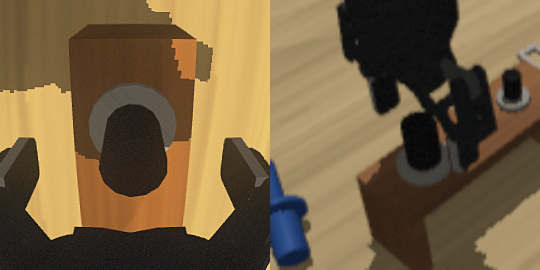

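```bash
python3 -m crank '[[0.2,0.1,-0.45,0,1],[0.2,0.1,-0.45,0,1],[0.2,0.1,-0.45,0,1]]'; python3 go.py 0.561 0.217 0.094;  python3 - <<'E'
from h import *
from rig import env,viewer
import cv2
c=viewer.camera("wrist");cv2.imwrite("pics/w3.png",c["img"])
json.dump({k:np.array(c[k]).tolist() for k in c if k!="img"},open("w3.json","w"))
for P in [(.561,.217,.128),(.561,.217,.086),tuple(env.sense()["tcp_pos"])]: print(wpix("w3.json",P))
E
```

```text
time_s: 3.0
tcp_pos: [0.5611, 0.2179, 0.0947]
tool_rot: [1.167, 1.236, -1.165]
wrist_force: [0.7, 0.2, 0.8]
gripper_width: 0.998
t 3.0 tcp [0.5611 0.2179 0.0947] shift cm [ 0.07 -0.01  0.09] yang 3.35 F [0.7 0.2 0.8] w 0.998199929161986 xaxis [ 7.e-04  3.e-04 -1.e+00]
[276.65600241 315.87484695]
[277.15745936 270.20595151]
[277.04572957 276.28054412]
```

View pics/w3.png

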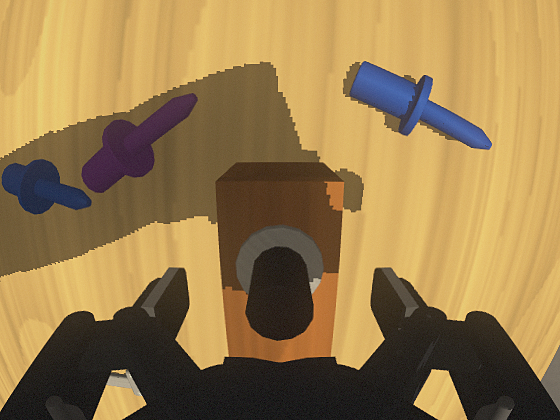

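Pin is centred between the fingers (knob centre about (280,309)), with y within about 1 mm. Closing.

```bash
python3 -m crank '[[0,0,-0.1,0,-1],[0,0,-0.1,0,-1],[0,0,-0.1,0,-1],[0,0,-0.1,0,-1],[0,0,-0.1,0,-1],[0,0,-0.1,0,-1],[0,0,-0.1,0,-1],[0,0,-0.1,0,-1]]' 50; python3 go.py 0.561 0.217 0.094
```

```text
time_s: 3.85
tcp_pos: [0.561, 0.2187, 0.0945]
tool_rot: [1.167, 1.236, -1.166]
wrist_force: [0.2, 0.2, 0.9]
gripper_width: 0.314
t 3.85 tcp [0.561  0.2187 0.0945] shift cm [ 0.05 -0.01  0.17] yang 3.33 F [0.2 0.2 0.9] w 0.31400905002150076 xaxis [ 5.e-04  2.e-04 -1.e+00]
```

Opening 0.31 (about 27 mm) matches the 28 mm knob. Lifting straight up.

```bash
python3 -m crank '[[-1.5,0,0,0,-1],[-3.5,0,0,0,-1],[-6,0,0,0,-1],[-9,0,0,0,-1],[-11.5,0,0,0,-1],[-13,0,0,0,-1],[-13,0,0,0,-1],[-13,0,0,0,-1],[-13,0,0,0,-1]]'; python3 go.py 0.574 -0.1665 0.22;  python3 - <<'E'
from h import *
from rig import env,viewer
import cv2
for n in ("wrist","scene","side"):
    c=viewer.camera(n);cv2.imwrite(f"pics/{n}4.png",c["img"])
    json.dump({k:np.array(c[k]).tolist() for k in c if k!="img"},open(n+"4.json","w"))
a=cv2.imread("pics/scene4.png")[100:400,200:500];b=cv2.imread("pics/side4.png")[100:400,80:380]
cv2.imwrite("pics/c4.png",np.hstack([a,b]))
E
```

```text
time_s: 4.75
tcp_pos: [0.5598, 0.2182, 0.2223]
tool_rot: [1.164, 1.238, -1.169]
wrist_force: [-0.2, -0.3, -3.2]
gripper_width: 0.314
t 4.75 tcp [0.5598 0.2182 0.2223] shift cm [ 0.27 -0.81 38.49] yang 3.32 F [-0.2 -0.3 -3.2] w 0.31415147373460517 xaxis [-0.0034 -0.0013 -1.    ]
```

View pics/c4.png

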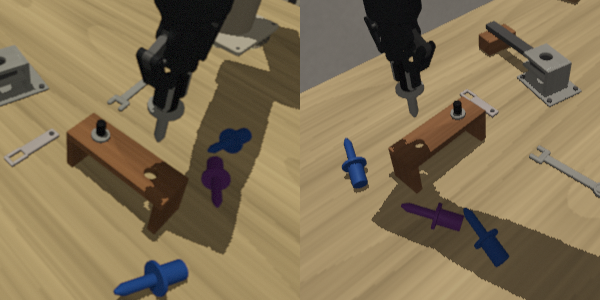

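View pics/wrist4.png

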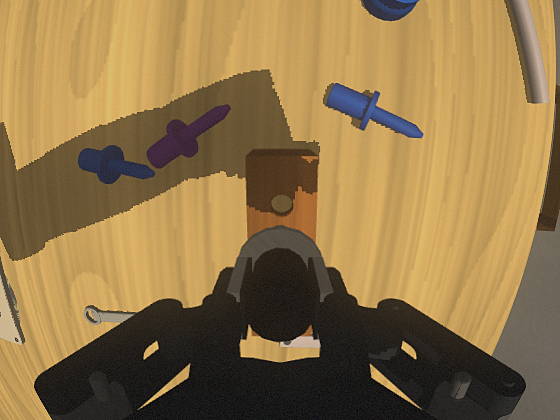

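Pin is upright in the grip and the spare is still in its hole at about (100,130) in the left crop. The loose look-alikes have toppled; they are clear of the work. Carrying to above the bracket.

```bash
python3 -m crank '[[0,-0.1,3,0,-1],[0,-0.2,7,0,-1],[0,-0.2,12,0,-1],[0,-0.3,17,0,-1],[0,-0.4,22,0,-1],[0,-0.5,27,0,-1],[0,-0.6,31,0,-1],[0,-0.6,35,0,-1],[0,-0.6,37.5,0,-1],[0,-0.6,38.3,0,-1]]'; python3 -m crank '[[0,0,0,0,-1],[0,0,0,0,-1],[0,0,0,0,-1],[0,0,0,0,-1]]'; python3 go.py 0.5757 -0.165 0.17
```

```text
time_s: 5.9
tcp_pos: [0.5765, -0.1671, 0.2234]
tool_rot: [1.168, 1.235, -1.17]
wrist_force: [-0.2, 0.2, -1.8]
gripper_width: 0.313
time_s: 6.3
tcp_pos: [0.5771, -0.1627, 0.2244]
tool_rot: [1.165, 1.237, -1.165]
wrist_force: [-1.1, 0.7, -1.6]
gripper_width: 0.313
t 6.3 tcp [ 0.5771 -0.1627  0.2244] shift cm [ 5.44 -0.16  0.22] yang 3.45 F [-1.1  0.7 -1.6] w 0.31343584322877505 xaxis [-1.e-04  2.e-04 -1.e+00]
```

```bash
python3 -m crank '[[2,-0.15,0.2,0,-1],[4,-0.15,0.2,0,-1],[5.5,-0.15,0.2,0,-1],[5.9,-0.15,0.2,0,-1],[5.9,-0.15,0.2,0,-1],[5.9,-0.15,0.2,0,-1],[5.9,-0.15,0.2,0,-1]]'; python3 go.py 0.5757 -0.165 0.165;  python3 - <<'E'
from h import *
from rig import env,viewer
import cv2
for n in ("scene","side"):
    c=viewer.camera(n);cv2.imwrite(f"pics/{n}5.png",c["img"])
a=cv2.imread("pics/scene5.png")[110:200,150:240];b=cv2.imread("pics/side5.png")[100:190,280:370]
f=lambda i:cv2.resize(i,(396,396),interpolation=cv2.INTER_CUBIC)
cv2.imwrite("pics/c5.png",np.hstack([f(a),f(b)]))
E
```

```text
time_s: 7.0
tcp_pos: [0.5765, -0.1662, 0.1666]
tool_rot: [1.167, 1.234, -1.165]
wrist_force: [0.8, -1.5, -1.7]
gripper_width: 0.316
t 7.0 tcp [ 0.5765 -0.1662  0.1666] shift cm [ 0.16 -0.07 -0.12] yang 3.35 F [ 0.8 -1.5 -1.7] w 0.31554865801685006 xaxis [ 2.3e-03 -6.0e-04 -1.0e+00]
```

View pics/c5.png

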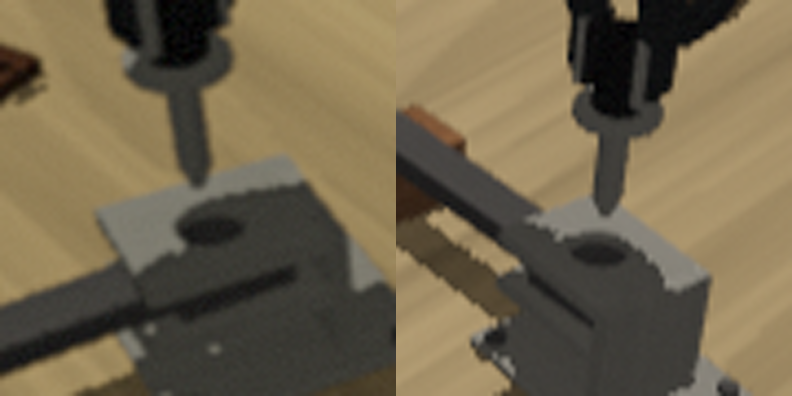

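```bash
python3 - <<'E'
from h import *
np.set_printoptions(precision=4,suppress=True)
print(tri((195.7,152),(327.7,148.4)),tri((197.7,161),(326,156.4)))
# collar lower edge ellipse centres scene/side
print(tri((150+178/4.4,110+62/4.4),(280+(618-396)/4.4,100+110/4.4)))
E
```

```text
[ 0.574  -0.172   0.0896] [ 0.574  -0.1693  0.0689]
[ 0.5747 -0.1731  0.1514]
```

Tip is about 3 mm toward -y of the hole and level with it in x. I correct by +3 mm in y and insert in stages.

```bash
python3 -m crank '[[0,0,-0.3,0,-1],[0.5,0,-0.3,0,-1],[1.5,0,-0.3,0,-1],[2.5,0,-0.3,0,-1],[3.5,0,-0.3,0,-1],[4.5,0,-0.3,0,-1],[5.5,0,-0.3,0,-1],[5.5,0,-0.3,0,-1],[5.5,0,-0.3,0,-1]]'; python3 go.py 0.5765 -0.163 0.0885;  python3 - <<'E'
from h import *
from rig import env,viewer
import cv2
for n in ("scene","side"):
    c=viewer.camera(n);cv2.imwrite(f"pics/{n}6.png",c["img"])
a=cv2.imread("pics/scene6.png")[110:200,150:240];b=cv2.imread("pics/side6.png")[100:190,280:370]
f=lambda i:cv2.resize(i,(396,396),interpolation=cv2.INTER_CUBIC)
cv2.imwrite("pics/c6.png",np.hstack([f(a),f(b)]))
E
```

```text
time_s: 8.0
tcp_pos: [0.5753, -0.1631, 0.1099]
tool_rot: [1.166, 1.237, -1.167]
wrist_force: [0.0, -0.1, -1.6]
gripper_width: 0.313
t 8.0 tcp [ 0.5753 -0.1631  0.1099] shift cm [ 2.14  0.12 -0.01] yang 3.33 F [ 0.  -0.1 -1.6] w 0.3134554416947466 xaxis [-7.e-04  2.e-04 -1.e+00]
```

View pics/c6.png

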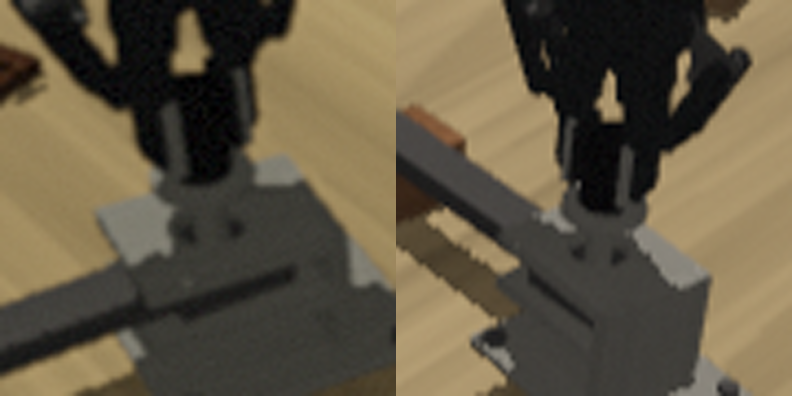

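The shank is well centred in the hole in both views, with no side force. Going the rest of the way slowly.

```bash
python3 -m crank '[[0.5,0,0,0,-1],[1,0,0,0,-1],[1.4,0,0,0,-1],[1.7,0,0,0,-1],[1.9,0,0,0,-1],[2.0,0,0,0,-1],[2.1,0,0,0,-1],[2.1,0,0,0,-1]]'; python3 go.py 0.5765 -0.163 0.0875
```

```text
time_s: 8.9
tcp_pos: [0.5755, -0.1632, 0.0893]
tool_rot: [1.166, 1.236, -1.166]
wrist_force: [0.2, -0.3, -2.2]
gripper_width: 0.312
t 8.9 tcp [ 0.5755 -0.1632  0.0893] shift cm [ 0.18  0.1  -0.02] yang 3.32 F [ 0.2 -0.3 -2.2] w 0.31174874970834754 xaxis [-0.  0. -1.]
```

```bash
python3 -m crank '[[0.05,0,0,0,-1],[0.1,0,0,0,-1],[0.15,0,0,0,-1],[0.15,0,0,0,-1]]'; python3 go.py 0.5765 -0.163 0.0875
```

```text
time_s: 9.3
tcp_pos: [0.5754, -0.1632, 0.0878]
tool_rot: [1.166, 1.236, -1.166]
wrist_force: [0.9, -0.8, -2.8]
gripper_width: 0.316
t 9.3 tcp [ 0.5754 -0.1632  0.0878] shift cm [ 0.03  0.11 -0.01] yang 3.33 F [ 0.9 -0.8 -2.8] w 0.3160075100343612 xaxis [-1.e-04  0.e+00 -1.e+00]
```

```bash
python3 -m crank '[[0,0,0,0,-0.2],[0,0,0,0,0],[0,0,0,0,0.3],[0,0,0,0,1],[0,0,0,0,1],[0,0,0,0,1],[0,0,0,0,1],[0,0,0,0,1]]'; python3 go.py 0.5765 -0.163 0.0875;  python3 - <<'E'
from h import *
from rig import env,viewer
import cv2
for n in ("scene","side"):
    c=viewer.camera(n);cv2.imwrite(f"pics/{n}7.png",c["img"])
a=cv2.imread("pics/scene7.png")[110:200,150:240];b=cv2.imread("pics/side7.png")[100:190,280:370]
f=lambda i:cv2.resize(i,(396,396),interpolation=cv2.INTER_CUBIC)
cv2.imwrite("pics/c7.png",np.hstack([f(a),f(b)]))
E
```

```text
time_s: 10.1
tcp_pos: [0.5755, -0.1632, 0.0878]
tool_rot: [1.166, 1.236, -1.166]
wrist_force: [-0.3, -0.6, 0.0]
gripper_width: 1.0
t 10.1 tcp [ 0.5755 -0.1632  0.0878] shift cm [ 0.03  0.11 -0.01] yang 3.33 F [-0.3 -0.6  0. ] w 0.9999588388704658 xaxis [-1.e-04 -0.e+00 -1.e+00]
```

View pics/c7.png

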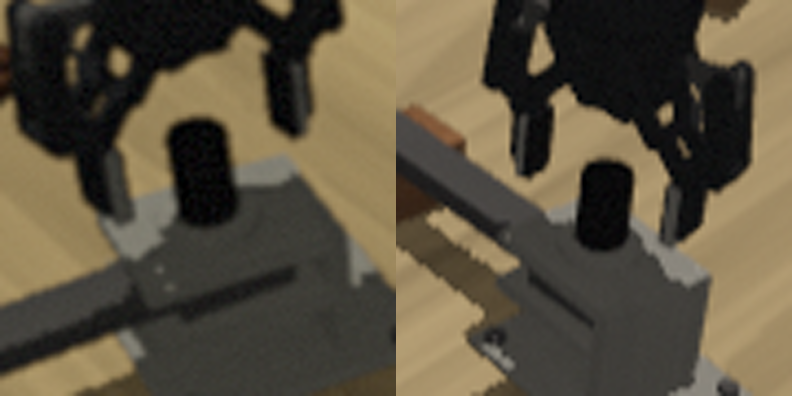

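The pin stands upright with its collar flat on the plate and the fingers clear of it. Withdrawing straight up, then a final check.

```bash
python3 -m crank '[[-1,0,0,0,1],[-3,0,0,0,1],[-6,0,0,0,1],[-10,0,0,0,1],[-14,0,0,0,1],[-17,0,0,0,1],[-17,0,0,0,1],[-17,0,0,0,1],[-17,0,0,0,1]]'; python3 - <<'E'
from h import *
from rig import env,viewer
import cv2
for n in ("scene","side"):
    c=viewer.camera(n);cv2.imwrite(f"pics/{n}8.png",c["img"])
a=cv2.imread("pics/scene8.png");b=cv2.imread("pics/side8.png")
f=lambda i:cv2.resize(i,(396,396),interpolation=cv2.INTER_CUBIC)
cv2.imwrite("pics/c8.png",np.vstack([np.hstack([f(a[120:186,165:231]),f(b[115:181,293:359])]),np.hstack([a[180:330,200:596][:, :360],b[150:300,100:496]])[:, :792] if 0 else cv2.resize(np.hstack([a[200:330,230:430],b[170:300,140:340]]),(792,200))]))
s=env.sense();print(s["time_s"],s["tcp_pos"],s["wrist_force"],np.abs(s["joint_vel"]).max())
E
```

```text
time_s: 11.1
tcp_pos: [0.5748, -0.163, 0.2567]
tool_rot: [1.166, 1.238, -1.168]
wrist_force: [-0.1, -0.5, -0.6]
gripper_width: 1.0
11.2 [ 0.57461604 -0.1629522   0.25611362] [-0.37404861 -0.73578658  0.52707061] 0.0048723004952783994
```

View pics/c8.png

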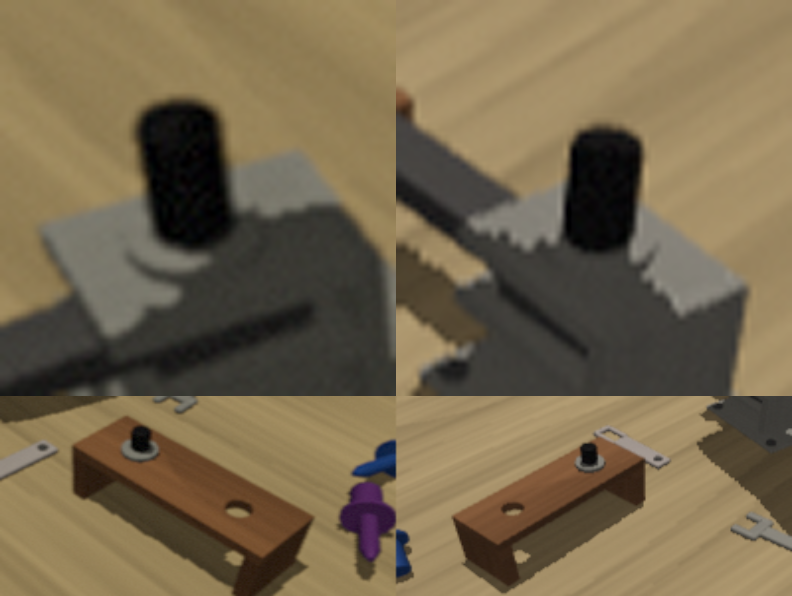

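```bash
python3 - <<'E'
from h import *
from rig import sign_off
print(tri((194.7,139.7),(328.2,138.7))-tri((197.7,161),(326,156.4)))
print(sign_off())
E
```

```text
[-0.00068864  0.00042506  0.04973219]
the job is handed in; nothing more can be done
None
```

I put the hitch pin down through the bracket and the drawbar eye, let go, pulled the gripper clear and handed the job in at about 11.2 s. The hand-in gave no verdict, so the results below are from my own checks.

- **Pin position:** the last two-camera check put the top of the knob within about 1 mm of the hole's axis. It was 49.7 mm above the plate (48 mm if fully home, within measuring error). The pictures show it upright with the collar flat on the plate.
- **Forces:** wrist-force readings stayed within about 4 N, and after letting go showed only noise.
- **Spare pin:** it is still in its rack hole.
- **Disagreements:** the two fixed cameras read about 5 mm low in height, and the wrist camera differed from them by 1.5–3 mm in x. I worked from relative measurements and corrected the pin by 3 mm in y before inserting it.
- **Look-alikes:** the blue and purple pins, upright in the first pictures, were lying on the board later. I felt no contact with them, but did not find out why they toppled.

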